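Take a sample board off the spray stand's catch peg and file it

ROBOT

A 7-joint arm with a two-finger parallel gripper is mounted at the origin on the work surface; the furniture and walls round the work are solid. World frame = base frame: x ahead of the robot, y to its left, z up, the work surface at z = 0. Lengths are in mm, angles in rad, forces in N, time in s.
With the tool pointing down it reaches from about 400 to 875 mm from the base axis. Payload 4.4 kg.
Tool frame: the origin (TCP) lies at the centre of the arm's flange, where the gripper is bolted on; the fingertips stand 173 mm ahead of it and the grasp point (between the pads) lies 155 mm ahead of it (r.hold_point_z is the distance from the TCP to the grasp point, in mm); z points along the fingers, y is the line along which they close (so a half turn about z gives the same grasp; the last joint's range is limited). The gripper opens to 85 mm and grips with 20 to 120 N. Pads are 22 mm wide; open, the fingers measure 114 mm over their backs; the gripper's body (76 mm by 85 mm) begins 54 mm behind the grasp point. The pads swing forward as they close: fully open they stand 13 mm farther back than shut.
Start: joints at [-1.295, 0.628, 0.038, 1.517, -0.027, 0.996, -0.02], TCP at [217.851, 612.418, 404.713] pointing down, gripper open.
Joint ranges: [-3.06, 3.06], [-0.37, 2.12], [-1.25, 1.32], [0.18, 2.47], [-1.1, 4.24], [0.23, 1.98], [-2.94, 2.94]. Speed limits (rad/s): [2.57, 2.57, 3.14, 3.14, 3.14, 3.14, 3.14].

INTERFACE

Orientations are given as a unit quaternion [x, y, z, w].
In Python, from plant import r, viewer, workorder gives the robot as it stands.
- The arm moves only by the tool carry_out, never from a script. Its argument "deltas" is a list of rows, each an object with "dp": the shift along the tool's x, y, z in units of 0.04 m (1.0 is 0.04 m), a list of three; "delta_rot": the turn, a rotation vector about the tool's x, y, z in units of 0.08 rad (1.0 is 0.08 rad), a list of three; "grip": the opening, from -1 (shut) to 1 (fully open), so that 0 is half open. A call has 1 to 20 rows; each row shifts and turns the commanded pose from where the row before left it, along the tool's axes as they then stand; what a row does not reach is not made up. A row lasts 1/12 s, in which the tool goes at most 41.7 mm and 7.16 degrees, less where a joint would pass 70% of its speed; a pose out of reach is approached as far as the arm can. A call with a number of a shift or a turn outside -1 to 1 is refused whole. A call with a gripper value outside its range is refused whole. The fingers move at their own pace and stop on an object; "newtons" is the grip in N (left out, the last holds). Time passes only in rows, so rows that do not move let the fingers close. It gives the time, the measured TCP pose, the force, the opening and the grip force at its end, in the units of the state.
- r.get_obs(): the state, without advancing time (a new reading comes with each control period).
- viewer.snapshot(name): name is "side" or "top"; returns a dict with "image" (400x640x3 uint8, red, green, blue), "fx", "fy", "cx", "cy" (pixels), "world_from_camera" (4x4, takes a point from camera to world coordinates). Camera axes: x right, y down, z forward; pixel columns grow to the right and rows downward; lengths in mm; the calibration is good to about 2 mm. A picture is of the moment at which its call begins. There is no depth.
- workorder.close_job(): hands the job in; it is judged then, once.
The state is a dict: "time": time; "q": joint angles; "dq": joint speeds; "joint_efforts": joint torques, N m; "tcp_pos": TCP position; "orientation": TCP orientation; "ft_force": force on the tool from outside, world axes, zero at the start; "ft_torque": the same for the moment, N m; "opening": finger opening in mm; "finger_force": force on a finger pad.
Only numpy, scipy, OpenCV 4.12 (cv2) and the standard library are available. Lean on these libraries where they do the work, as an engineer would, in place of code of your own. Each camera call takes 0.05 s, during which the arm holds its last target. There are 200 camera calls.

TASK

A finish sample board has dried on the peg of the spray stand, where a sprung catch keeps it from being blown off. Press the catch down out of its way, without straining the peg, and draw the board off the end; then file it upright, hanging hole still at the top, in the one empty slot of the dowel rack between the slats that stand there, fully home. Let go of it, and leave the slats, the sanding block and the tape measure where they are.

Things in the scene. Friction and masses are not known exactly. Their poses are not given: they have to be found in the camera images.
- stand: spray stand, fixed: dark foot plate (12 mm thick, x = -43 to +83 mm, y = -43 to +43 mm), a post 238 mm high and 20 mm thick at x = +66 mm, and a level square aluminium peg that points along the stand's -x, centred on y = 0: 18 mm wide, 16 mm high, free end at x = -50 mm, root block at x = +49 mm. Origin on the table
- peg_top (a point): point on the peg's flat top, 215 mm above the table, at stand x = -16 mm: below the catch's inner face (the face that keeps the board on). Axes as the stand's: -x leads off the peg's end. The peg's top is solid
- catch_pad (a point): middle of the sprung catch's flat thumb pad: a dark steel latch bolt 8 mm wide that slides straight up and down in a groove of the peg, its pad (stand x = -32 to -22) 10 mm above the peg's top when up; an upright inner face with an eased top edge towards the board (x = -22 to -16), a long ramp towards the peg's end. 2.5 N start it, 6 N push it flush; it springs back
- catch (a joint): how far the catch is pushed down, m: 0 up, 0.010 flush with the peg's top, 0.0115 at most. A fingertip laid over the pad can go down until it rests on the peg's top. Down by 8 mm or more, it lets the board pass over it; up, it never yields to a push along the peg towards the free end
- board_centre (a point): centre of the sample board: plywood with three bands of finish, 100 mm wide (its y), 150 mm high (its z) and 8 mm thick (its x), 0.08 to 0.15 kg. A hole 26 mm wide, 21 mm high goes through it, the hole's upper edge 18 mm below the board's top edge. By that edge it hangs loose on the peg, between catch and root block; it has only 5 mm to rise there, so it cannot be lifted over the catch
- rack: wooden dowel rack, fixed: base 112 x 150 x 18 mm; two rows (y = -40 and +40 mm) of five upright dowels, 9.5 mm thick, domed tops 77 mm above the table, at rack x = -40, -20, 0, 20, 40 mm. The four slots between them run along the rack's y and are 10.5 mm wide. Origin under the middle of the base
- slot (a point): bottom centre of the empty slot, on the base 18 mm above the table, at rack x = +10 mm, y = 0; its axes are the rack's: the slot runs along y. When home, the board's centre is 75 mm above this point
- slat_a: bare wooden slat with one wavy edge, 8 mm thick, 109 mm high and 203 to 219 mm long, standing loose on its long edge in the rack, in the slot at rack x = -30 mm; its top is 127 mm above the table, 41 mm lower than the sample board's top will be. A neighbour: leave it there
- slat_b: bare wooden slat with one wavy edge, 8 mm thick, 109 mm high and 203 to 219 mm long, standing loose on its long edge in the rack, in the slot at rack x = -10 mm; its top is 127 mm above the table, 41 mm lower than the sample board's top will be. A neighbour: leave it there
- slat_c: bare wooden slat with one wavy edge, 8 mm thick, 109 mm high and 203 to 219 mm long, standing loose on its long edge in the rack, in the slot at rack x = +30 mm; its top is 127 mm above the table, 41 mm lower than the sample board's top will be. A neighbour: leave it there
- sanding_block: cork sanding block, 65 x 112 x 29 mm, lying loose on the table; origin under its middle
- tape_measure: tape measure, 65 x 73 x 35 mm, lying loose on the table; origin under its middle
- board: the same sample board; origin under the middle of its lower edge, axes as above
There are look-alikes about, which are no part of the job. What is shaped like the board but green is not meant.

How it is judged (in metres and radians):
On the way, in this order (a step that is already met when the one before it is completed fails the run):
1. the catch is pressed down (value of joint catch above 0.006 m), for 0.1 s.
2. the board is drawn off the end of the peg (x of board_centre in the frame of stand below -0.058 m and height (world z) of board_centre above 0.1 m), for 0.1 s.
At the end, for the whole second after the job is handed in: The board stands in the empty slot, right way up: its centre within 4 mm of the slot's middle plane, within 4 mm of its height when home, within 20 mm of the slot's middle along its length, upright within 0.09 rad and in line with the slot within 0.07 rad, at rest; the catch has sprung back up (x of board_centre in the frame of rack between 0.006 and 0.014 m and y of board_centre in the frame of rack between -0.02 and 0.02 m and z of board_centre in the frame of rack between 0.089 and 0.097 m and angle between board_centre's own z axis and vertical below 0.09 rad and angle between the x axis of board_centre and the x axis of slot, either way round below 0.07 rad and linear speed of board below 0.02 m/s and value of joint catch below 0.002 m); the robot touches nothing.
It fails at once if the peg is strained (more than 60 N from the fingers, the arm or the board) (contact force between any of the fingers, the arm, board and stand above 60 N).
It fails at once if a slat is shifted by more than 15 mm (distance of any of slat_a, slat_b, slat_c from where it was at the start of the episode above 0.015 m).
It fails at once if the sanding block or the tape measure is shifted by more than 25 mm (distance of any of sanding_block, tape_measure from where it was at the start of the episode above 0.025 m).
It also fails if it takes over 48 s, if anything falls off the work surface, if the arm or the gripper's body presses on something with over 40 N, if the wrist force passes 120 N, or if a joint passes its speed limit or range.

## Working session

There is one attempt and no reset: what is moved stays moved. The work goes in short steps, Python scripts to look and compute and a tool call to move; the robot and the scene stay as the last step left them, time stands still between calls to the robot, and variables do not carry over. Pictures are saved under pics/ and viewed, at most 10 in all, crops included, and the job is handed in when it is done.

Besides the shell and the picture viewer there is one more tool, called after ">>>" as name(argument=value, ...), one argument or row to a line, values as JSON. carry_out: Moves the arm, as the interface text tells. Its arguments: {"type":"object","properties":{"deltas":{"type":"array","items":{"type":"object","properties":{"dp":{"type":"array","items":{"type":"number","minimum":-1,"maximum":1}},"delta_rot":{"type":"array","items":{"type":"number","minimum":-1,"maximum":1}},"grip":{"type":"number"}}}},"newtons":{"type":"number"}},"required":["deltas"]}

```bash
ls; mkdir -p pics; python3 - <<'E'
from plant import r,viewer,workorder
import cv2,numpy as np
for n in("side","top"):
    s=viewer.snapshot(n);cv2.imwrite(f"pics/{n}0.png",cv2.cvtColor(s["image"],cv2.COLOR_RGB2BGR))
    print(n,s["fx"],s["fy"],s["cx"],s["cy"],np.round(s["world_from_camera"],4).tolist())
print(r.get_obs(), r.hold_point_z)
E
```

```text
pics
side 362.81073633356016 362.81073633356016 326.36064740549017 205.18948157266402 [[0.9945, -0.0656, 0.0817, 295.5519], [-0.1047, -0.5884, 0.8018, -749.1559], [-0.0045, -0.8059, -0.592, 716.2932], [0.0, 0.0, 0.0, 1.0]]
top 474.5362684105086 474.5362684105086 308.23833206361434 195.6213525165451 [[-0.0278, -0.9974, 0.0669, 250.5077], [-0.9996, 0.0275, -0.0054, 18.0458], [0.0036, -0.067, -0.9977, 1611.8357], [0.0, 0.0, 0.0, 1.0]]
{'time': 0.1, 'q': array([-1.29481488,  0.6292497 ,  0.03844428,  1.51825585, -0.02698959,
        0.99628787, -0.01994961]), 'dq': array([-0.00052682, -0.0020785 ,  0.00034749, -0.002483  , -0.00060082,
       -0.00132172,  0.00070653]), 'joint_efforts': array([ 3.60697697e-03, -5.64527535e+01,  1.23053044e+00, -1.93973619e+01,
        1.12400387e-02,  5.41516478e-03, -2.59275242e-05]), 'tcp_pos': array([217.74109072, 612.17202139, 403.88722185]), 'orientation': array([ 1.70032165e-01,  9.85438154e-01, -8.31172575e-04, -1.30870909e-04]), 'ft_force': array([ 0.10842868, -0.90717072, -0.45317506]), 'ft_torque': array([ 0.02324722, -0.00024081,  0.01216763]), 'finger_force': 0.0, 'opening': 85.56733502076727} 154.70000000000002
```

View pics/side0.png

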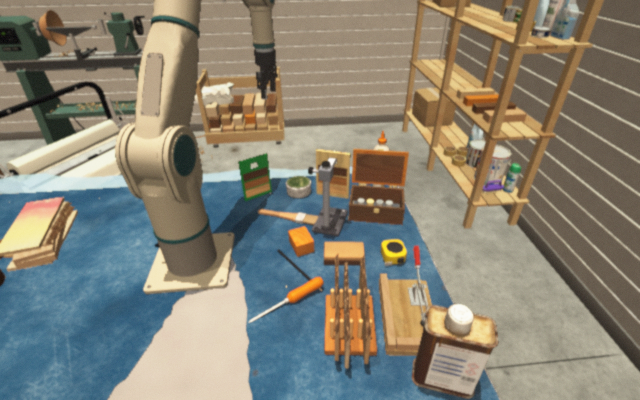

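View pics/top0.png

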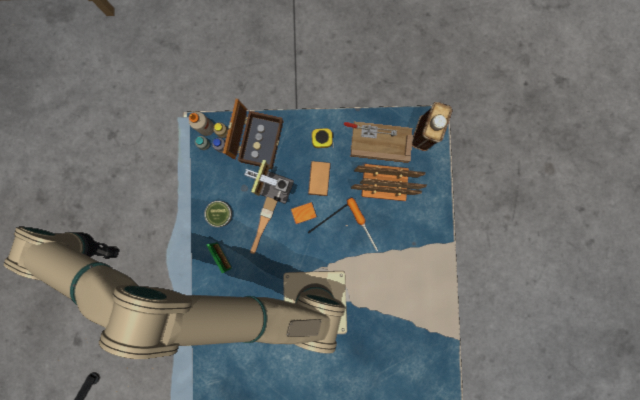

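The side view shows the stand near (325,200) with the board behind it at (332,172), and the rack at (350,320). In the top view the stand is at (272,185) and the rack at (390,182). I'll zoom in on both.

```bash
python3 - <<'E'
import cv2,numpy as np
t=cv2.imread("pics/top0.png");s=cv2.imread("pics/side0.png")
def c(im,x,y,w,h,W,H):
    return cv2.resize(im[y:y+h,x:x+w],(W,H),interpolation=cv2.INTER_CUBIC)
cv2.imwrite("pics/ztop.png",np.hstack([c(t,235,150,66,66,400,400),c(t,345,150,90,66,400,400*66//90+0) if 0 else c(t,350,150,80,80,400,400)]))
cv2.imwrite("pics/zside.png",np.hstack([c(s,295,135,80,120,400,600),c(s,310,240,80,120,400,600)]))
E
```

```text
(no output)
```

View pics/ztop.png

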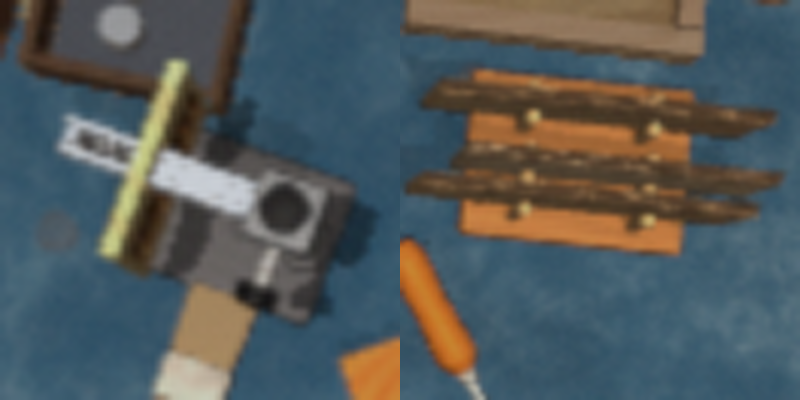

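View pics/zside.png

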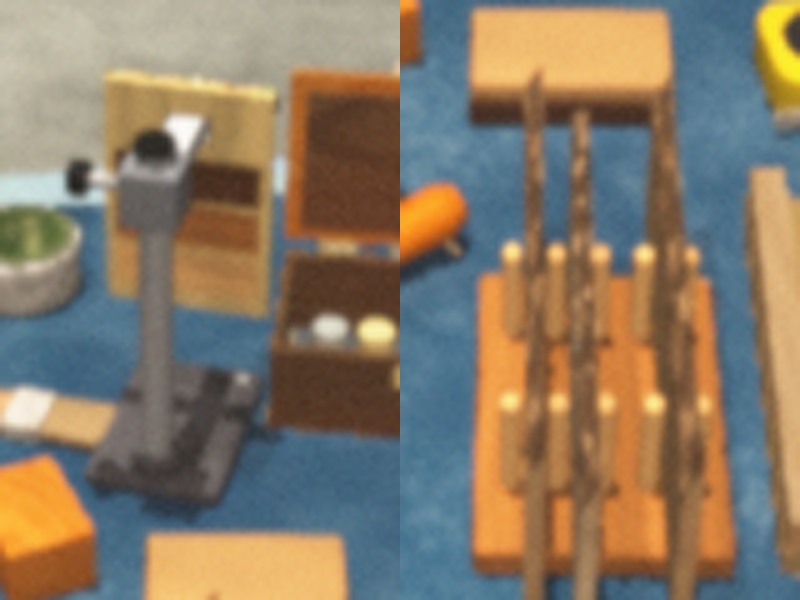

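```bash
cat > h.py <<'E'
import numpy as np
from scipy.spatial.transform import Rotation as R
from plant import r,viewer,workorder
def cam(n):
    s=viewer.snapshot(n); return s
def proj(s,P):
    M=np.linalg.inv(s["world_from_camera"]);p=np.atleast_2d(P)@M[:3,:3].T+M[:3,3]
    return np.c_[s["fx"]*p[:,0]/p[:,2]+s["cx"],s["fy"]*p[:,1]/p[:,2]+s["cy"]]
def place(p,L):
    L=np.atleast_2d(np.array(L,float));c,s=np.cos(p[2]),np.sin(p[2])
    return np.c_[p[0]+c*L[:,0]-s*L[:,1],p[1]+s*L[:,0]+c*L[:,1],L[:,2]]
E
cat > fit.py <<'E'
from h import *
from scipy.optimize import least_squares
S=cam("side");T=cam("top")
zs1=lambda a:np.array(a,float)/5+[295,135]-.4
zs2=lambda a:(np.array(a,float)-[400,0])/5+[310,240]-.4
zt1=lambda a:np.array(a,float)*66/400+[235,150]-.42
zt2=lambda a:(np.array(a,float)-[400,0])/5+[350,150]-.4
X=[-40,-20,0,20,40]
Ls=[[x,-40,75] for x in X]+[[x,40,75] for x in X]
us=zs2([(510,402),(557,402),(607,403),(655,403),(705,405),(512,252),(556,253),(600,253),(644,254),(690,255)])
# top image: left = +y
Lt=[[20,40,75],[20,-40,75],[-20,40,75],[-20,-40,75],[-40,40,75],[-40,-40,75]]
ut=zt2([(533,117),(655,128),(528,177),(650,187),(523,208),(648,220)])
Lb=[[-56,75,18],[-56,-75,18]];ub=zt2([(460,234),(682,254)])
def f(p,full=False): 
    return np.r_[proj(S,place(p,Ls))-us,proj(T,place(p,Lt))-ut,proj(T,place(p,Lb))-ub].ravel()
o=least_squares(f,[600,-170,0],loss='soft_l1',x_scale=[10,10,.05]);print("rack",o.x,np.degrees(o.x[2]));print(np.round(f(o.x).reshape(-1,2),1).tolist())
# stand + board
F=[[83,43,12],[83,-43,12],[-43,43,12]];uF=zs1([(215,498),(92,470),(262,375)])
G=[[83,43,12],[83,-43,12],[-50,-9,215],[-50,9,215]];uG=zt1([(352,185),(305,322),(58,150),(70,115)])
def g(p):
    b=lambda y,z:[p[3],p[4]+y,z]
    return np.r_[proj(S,place(p,F))-uF,proj(T,place(p,G))-uG,
     proj(T,place(p,[b(50,233),b(-50,233)]))-zt1([(178,65),(112,252)]),
     proj(S,place(p,[b(-50,233),b(50,233),b(50,83),b(-50,83)]))-zs1([(105,72),(277,90),(268,315),(107,293)])].ravel()
o=least_squares(g,[600,100,-1.92,0,0],loss='soft_l1',x_scale=[10,10,.05,10,2]);print("stand",o.x,np.degrees(o.x[2]));print(np.round(g(o.x).reshape(-1,2),1).tolist())
E
python3 fit.py
```

```text
rack [ 3.97336120e+02 -2.49928554e+02 -1.19801631e-01] -6.864127838476602
[[0.2, 0.2], [0.4, 0.3], [-0.0, 0.2], [-0.0, 0.3], [-0.4, 0.0], [-0.1, 0.3], [-0.1, 0.2], [-0.0, 0.2], [0.0, 0.1], [-0.3, -0.0], [-0.3, -0.2], [-0.3, -0.1], [-0.3, -0.0], [-0.2, 0.2], [0.1, -0.1], [-0.3, -0.2], [-0.4, -0.3], [-0.4, -0.2]]
stand [403.06118514 150.15076225  -1.93976637  -6.21720249   0.44810627] -111.14042619402011
[[0.9, -0.1], [-2.3, 0.7], [0.6, -0.3], [1.0, -0.4], [0.2, 0.9], [-0.6, -0.0], [-0.5, 0.0], [-0.2, -0.8], [-1.0, 0.5], [-0.2, 0.7], [-0.2, 1.4], [-0.1, 0.4], [0.5, 0.1]]
```

```bash
cat >> h.py <<'E'
RACK=np.array([397.34,-249.93,-.1198]);STAND=np.array([403.06,150.15,-1.9398])
def plan(tgt,yaw):
    """tgt TCP mm, yaw of tool y axis in world; gives turn first, then shift in turned tool axes, in units"""
    o=r.get_obs();q=R.from_quat(o["orientation"])
    y=np.array([np.cos(yaw),np.sin(yaw),0]);z=np.array([0,0,-1.]);G=R.from_matrix(np.c_[np.cross(y,z),y,z])
    rv=(q.inv()*G).as_rotvec()
    print("pos",o["tcp_pos"].round(1),"F",o["ft_force"].round(1),"t",round(o["time"],2),"open",round(o["opening"],1))
    print("rot units",(rv/.08).round(2),"shift units (target axes)",(G.inv().apply(np.array(tgt)-o["tcp_pos"])/40).round(3))
E
python3 - <<'E'
from h import *
c=place(STAND,[[-6,0,430]])[0];print(c);plan(c,STAND[2]+np.pi)
E
```

```text
[405.2241181  155.74612302 430.        ]
pos [217.8 612.3 404.2] F [-0.2  0.8 -0.7] t 0.2 open 85.7
rot units [-0.01  0.    0.34] shift units (target axes) [-8.487 -8.955 -0.646]
```

>>> carry_out(
  deltas=[
    {"dp":[0,0,-0.7],"delta_rot":[0,0,0.34],"grip":-0.3},
    {"dp":[0,0,-0.7],"grip":-0.3},
    {"dp":[-0.5,-0.53,0],"grip":-0.3},
    {"dp":[-0.5,-0.53,0],"grip":-0.3},
    {"dp":[-0.5,-0.53,0],"grip":-0.3},
    {"dp":[-0.5,-0.53,0],"grip":-0.3},
    {"dp":[-0.5,-0.53,0],"grip":-0.3},
    {"dp":[-0.5,-0.53,0],"grip":-0.3},
    {"dp":[-0.5,-0.53,0],"grip":-0.3},
    {"dp":[-0.5,-0.53,0],"grip":-0.3},
    {"dp":[-0.5,-0.53,0],"grip":-0.3},
    {"dp":[-0.5,-0.53,0],"grip":-0.3},
    {"dp":[-0.5,-0.53,0],"grip":-0.3},
    {"dp":[-0.5,-0.53,0],"grip":-0.3},
    {"dp":[-0.5,-0.53,0],"grip":-0.3},
    {"dp":[-0.5,-0.53,0],"grip":-0.3},
    {"dp":[-0.5,-0.53,0],"grip":-0.3},
    {"dp":[-0.49,-0.5,0],"grip":-0.3},
    {"dp":[-0.49,-0.5,0],"grip":-0.3},
    {"dp":[0,0,0],"grip":-0.3},
  ],
  newtons=40,
)

```text
schema error: expected keys dp, delta_rot, grip
```

```bash
python3 - <<'E'
from h import *
import cv2
c=place(STAND,[[-6,0,396]])[0];plan(c,STAND[2]+np.pi)
S=cam("side");T=cam("top")
a=cv2.resize(cv2.cvtColor(S["image"],4)[90:250,270:410],(525,600),interpolation=2)
b=cv2.resize(cv2.cvtColor(T["image"],4)[145:215,235:300],(260,280),interpolation=2)
cv2.imwrite("pics/a.png",np.hstack([a,np.vstack([b,np.zeros((320,260,3),np.uint8)])]))
# tip expected
for o in(-15,15): print(proj(S,place(STAND,[[-6+o,0,262]])),)
E
```

```text
pos [217.8 612.3 404.2] F [-0.2  0.8 -0.7] t 0.2 open 85.7
rot units [-0.01  0.    0.34] shift units (target axes) [-8.487 -8.955  0.204]
[[333.62477991 140.11882641]]
[[330.93030583 144.87082565]]
```

View pics/a.png

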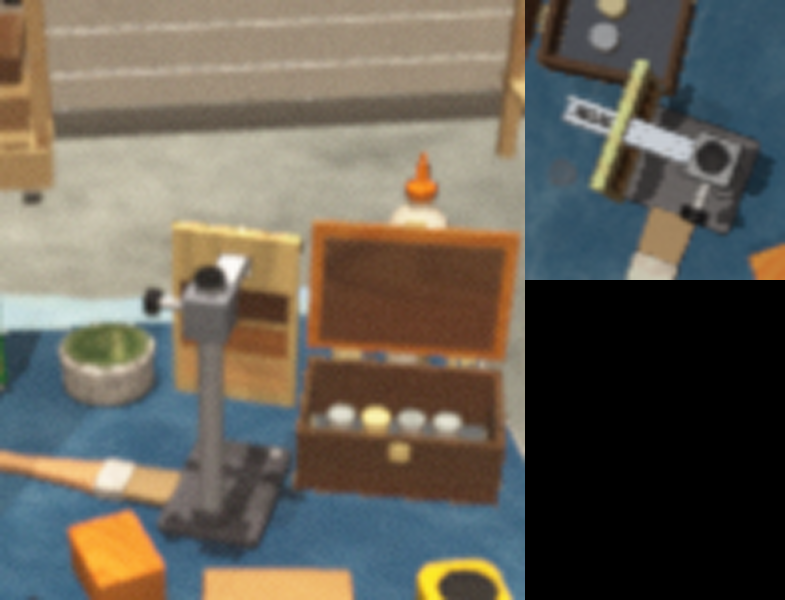

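The call was refused because every row needs all its keys, so the scene is unchanged. The board hangs at about (237,310) in the crop. I'll resend with full rows.

>>> carry_out(
  deltas=[
    {"dp":[0,0,-0.7],"delta_rot":[0,0,0.34],"grip":-0.3},
    {"dp":[0,0,-0.7],"delta_rot":[0,0,0],"grip":-0.3},
    {"dp":[-0.5,-0.53,0],"delta_rot":[0,0,0],"grip":-0.3},
    {"dp":[-0.5,-0.53,0],"delta_rot":[0,0,0],"grip":-0.3},
    {"dp":[-0.5,-0.53,0],"delta_rot":[0,0,0],"grip":-0.3},
    {"dp":[-0.5,-0.53,0],"delta_rot":[0,0,0],"grip":-0.3},
    {"dp":[-0.5,-0.53,0],"delta_rot":[0,0,0],"grip":-0.3},
    {"dp":[-0.5,-0.53,0],"delta_rot":[0,0,0],"grip":-0.3},
    {"dp":[-0.5,-0.53,0],"delta_rot":[0,0,0],"grip":-0.3},
    {"dp":[-0.5,-0.53,0],"delta_rot":[0,0,0],"grip":-0.3},
    {"dp":[-0.5,-0.53,0],"delta_rot":[0,0,0],"grip":-0.3},
    {"dp":[-0.5,-0.53,0],"delta_rot":[0,0,0],"grip":-0.3},
    {"dp":[-0.5,-0.53,0],"delta_rot":[0,0,0],"grip":-0.3},
    {"dp":[-0.5,-0.53,0],"delta_rot":[0,0,0],"grip":-0.3},
    {"dp":[-0.5,-0.53,0],"delta_rot":[0,0,0],"grip":-0.3},
    {"dp":[-0.5,-0.53,0],"delta_rot":[0,0,0],"grip":-0.3},
    {"dp":[-0.5,-0.53,0],"delta_rot":[0,0,0],"grip":-0.3},
    {"dp":[-0.5,-0.5,0],"delta_rot":[0,0,0],"grip":-0.3},
    {"dp":[-0.49,-0.5,0],"delta_rot":[0,0,0],"grip":-0.3},
    {"dp":[0,0,0],"delta_rot":[0,0,0],"grip":-0.3},
  ],
  newtons=40,
)

```text
time: 1.97
tcp_pos: [407.2, 150.9, 461.0]
orientation: [0.188, 0.982, -0.001, 0.001]
ft_force: [0.4, -0.1, -0.4]
opening: 29.8
finger_force: 0.0
```

```bash
cat > look.py <<'E'
from h import *
import cv2,sys
S=cam("side");T=cam("top")
a=cv2.resize(cv2.cvtColor(S["image"],4)[90:250,270:410],(525,600),interpolation=2)
b=cv2.resize(cv2.cvtColor(T["image"],4)[145:215,235:300],(260,280),interpolation=2)
cv2.imwrite(sys.argv[1],np.hstack([a,np.vstack([b,np.zeros((320,260,3),np.uint8)])]))
E
python3 look.py pics/b.png; python3 - <<'E'
from h import *
c=place(STAND,[[-6,0,396]])[0];plan(c,STAND[2]+np.pi)
E
```

```text
pos [405.7 155.2 460.8] F [ 0.2 -0.4 -0.3] t 2.07 open 29.8
rot units [ 0.    0.   -0.04] shift units (target axes) [0.017 0.009 1.621]
```

View pics/b.png

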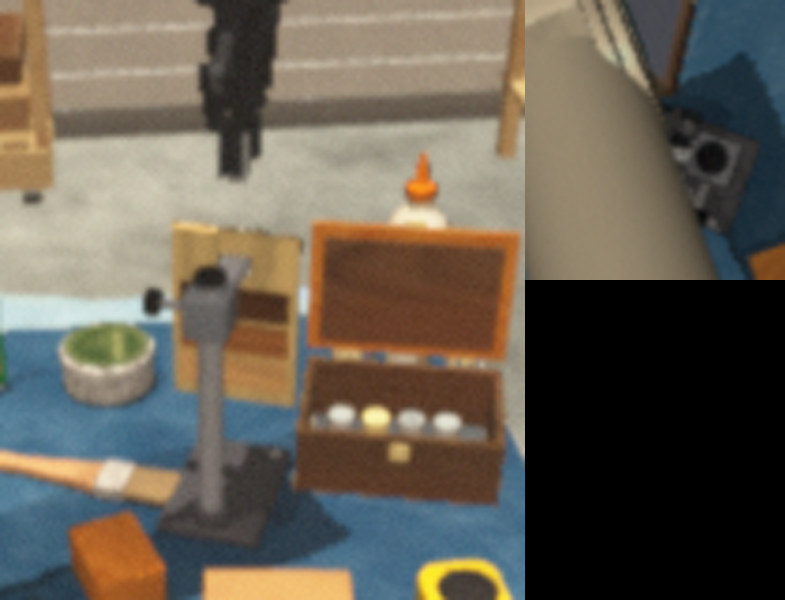

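Tips at (235,178) line up over the board's top edge at (238,235). I'll descend now.

>>> carry_out(
  deltas=[
    {"dp":[0.02,0,0.36],"delta_rot":[0,0,0],"grip":-0.3},
    {"dp":[0,0.01,0.36],"delta_rot":[0,0,0],"grip":-0.3},
    {"dp":[0,0,0.36],"delta_rot":[0,0,0],"grip":-0.3},
    {"dp":[0,0,0.36],"delta_rot":[0,0,0],"grip":-0.3},
    {"dp":[0,0,0],"delta_rot":[0,0,0],"grip":-0.3},
    {"dp":[0,0,0],"delta_rot":[0,0,0],"grip":-0.3},
    {"dp":[0,0,0],"delta_rot":[0,0,0],"grip":-0.3},
  ],
)

```text
time: 2.65
tcp_pos: [404.9, 157.5, 403.7]
orientation: [0.183, 0.983, 0.0, 0.0]
ft_force: [0.6, -0.3, -0.3]
opening: 29.6
finger_force: 0.0
```

>>> carry_out(
  deltas=[
    {"dp":[0,0,0.08],"delta_rot":[0,0,0],"grip":-0.3},
    {"dp":[0,0,0.08],"delta_rot":[0,0,0],"grip":-0.3},
    {"dp":[0,0,0],"delta_rot":[0,0,0],"grip":-0.3},
    {"dp":[0,0,0],"delta_rot":[0,0,0],"grip":-0.3},
  ],
)

```text
time: 2.98
tcp_pos: [405.2, 157.0, 397.1]
orientation: [0.183, 0.983, 0.001, 0.001]
ft_force: [0.5, 0.4, 2.2]
opening: 30.1
finger_force: 1.2
```

>>> carry_out(
  deltas=[
    {"dp":[0,0,0.06],"delta_rot":[0,0,0],"grip":-0.3},
    {"dp":[0,0,0.06],"delta_rot":[0,0,0],"grip":-0.3},
    {"dp":[0,0,0],"delta_rot":[0,0,0],"grip":-0.3},
    {"dp":[0,0,0],"delta_rot":[0,0,0],"grip":-0.3},
  ],
)

```text
time: 3.32
tcp_pos: [405.2, 157.0, 392.1]
orientation: [0.183, 0.983, 0.001, 0.0]
ft_force: [0.2, 2.6, 4.5]
opening: 29.7
finger_force: 2.1
```

>>> carry_out(
  deltas=[
    {"dp":[0,0,0.05],"delta_rot":[0,0,0],"grip":-0.3},
    {"dp":[0,0,0],"delta_rot":[0,0,0],"grip":-0.3},
    {"dp":[0,0,0],"delta_rot":[0,0,0],"grip":-0.3},
  ],
)

```text
time: 3.57
tcp_pos: [405.2, 157.0, 390.1]
orientation: [0.183, 0.983, 0.0, 0.0]
ft_force: [1.9, 3.7, 4.0]
opening: 29.4
finger_force: 2.4
```

>>> carry_out(
  deltas=[
    {"dp":[0,0,0.03],"delta_rot":[0,0,0],"grip":-0.3},
    {"dp":[0,0,0],"delta_rot":[0,0,0],"grip":-0.3},
    {"dp":[0,0,0],"delta_rot":[0,0,0],"grip":-0.3},
  ],
)

```text
time: 3.82
tcp_pos: [405.2, 157.0, 388.9]
orientation: [0.183, 0.983, 0.0, 0.0]
ft_force: [1.8, 3.6, 5.2]
opening: 30.1
finger_force: 2.6
```

>>> carry_out(
  deltas=[
    {"dp":[0,0,0.03],"delta_rot":[0,0,0],"grip":-0.3},
    {"dp":[0,0,0],"delta_rot":[0,0,0],"grip":-0.3},
    {"dp":[0,0,0],"delta_rot":[0,0,0],"grip":-0.3},
  ],
)

```text
time: 4.07
tcp_pos: [405.2, 157.0, 388.0]
orientation: [0.183, 0.983, 0.001, 0.001]
ft_force: [-0.0, 2.6, 7.5]
opening: 30.0
finger_force: 3.9
```

>>> carry_out(
  deltas=[
    {"dp":[0,0,-0.015],"delta_rot":[0,0,0],"grip":-0.5},
    {"dp":[0,0,0],"delta_rot":[0,0,0],"grip":-0.8},
    {"dp":[0,0,0],"delta_rot":[0,0,0],"grip":-1},
    {"dp":[0,0,0],"delta_rot":[0,0,0],"grip":-1},
    {"dp":[0,0,0],"delta_rot":[0,0,0],"grip":-1},
    {"dp":[0,0,0],"delta_rot":[0,0,0],"grip":-1},
  ],
  newtons=40,
)

```text
time: 4.57
tcp_pos: [405.1, 156.4, 388.8]
orientation: [0.184, 0.983, 0.0, 0.0]
ft_force: [-0.2, 0.4, 11.5]
opening: 7.0
finger_force: 44.3
```

```bash
python3 look.py pics/c.png
```

```text
(no output)
```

View pics/c.png

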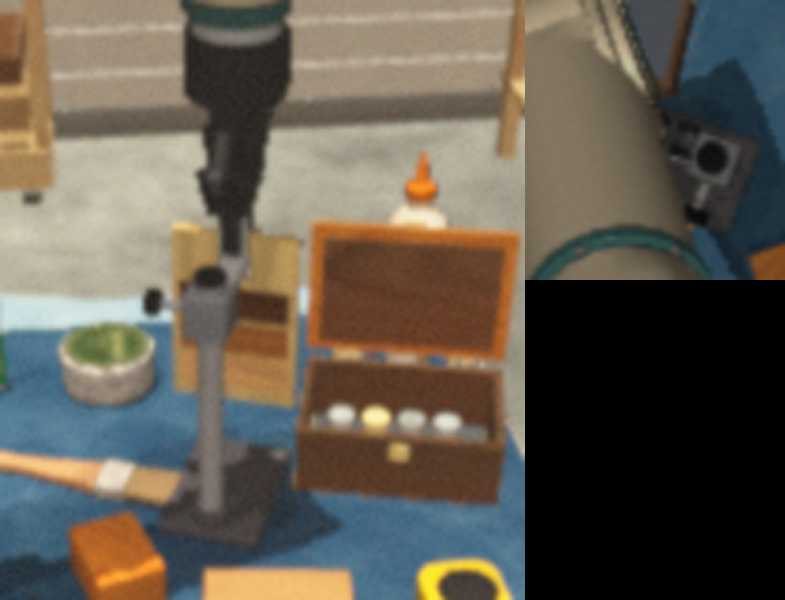

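The board is gripped at (235,235), and 11 N up shows the tip on the peg and the catch. I'll pull gently.

>>> carry_out(
  deltas=[
    {"dp":[0,0,-0.008],"delta_rot":[0,0,0],"grip":-1},
    {"dp":[0,0.05,0],"delta_rot":[0,0,0],"grip":-1},
    {"dp":[0,0.05,0],"delta_rot":[0,0,0],"grip":-1},
    {"dp":[0,0.05,0],"delta_rot":[0,0,0],"grip":-1},
    {"dp":[0,0,0],"delta_rot":[0,0,0],"grip":-1},
  ],
)

```text
time: 5.08
tcp_pos: [406.1, 158.1, 388.7]
orientation: [0.185, 0.983, -0.004, -0.002]
ft_force: [-3.3, -11.3, 19.3]
opening: 6.5
finger_force: 53.2
```

>>> carry_out(
  deltas=[
    {"dp":[0,0.05,0],"delta_rot":[0,0,0],"grip":-1},
    {"dp":[0,0.05,0],"delta_rot":[0,0,0],"grip":-1},
    {"dp":[0,0.05,0],"delta_rot":[0,0,0],"grip":-1},
    {"dp":[0,0,0],"delta_rot":[0,0,0],"grip":-1},
  ],
)

```text
time: 5.42
tcp_pos: [407.1, 159.6, 388.7]
orientation: [0.186, 0.982, -0.008, -0.004]
ft_force: [-7.8, -24.3, 28.7]
opening: 7.5
finger_force: 64.4
```

The catch still blocks the board: after 12 mm commanded it moved only about 3 mm, at 24 N. The tip wasn't fully down on the peg. I'll back off, loosen the grip slightly, press to firm contact and regrip.

>>> carry_out(
  deltas=[
    {"dp":[0,-0.1,0],"delta_rot":[0,0,0],"grip":-1},
    {"dp":[0,-0.125,0],"delta_rot":[0,0,0],"grip":-1},
    {"dp":[0,0,0],"delta_rot":[0,0,0],"grip":-0.7},
    {"dp":[0,0,0],"delta_rot":[0,0,0],"grip":-0.7},
    {"dp":[0,0,0],"delta_rot":[0,0,0],"grip":-0.7},
  ],
)

```text
time: 5.83
tcp_pos: [405.1, 156.0, 388.6]
orientation: [0.185, 0.983, -0.003, -0.001]
ft_force: [-3.1, -8.3, 14.4]
opening: 12.6
finger_force: 12.6
```

>>> carry_out(
  deltas=[
    {"dp":[0,0,0.02],"delta_rot":[0,0,0],"grip":-0.7},
    {"dp":[0,0,0],"delta_rot":[0,0,0],"grip":-0.7},
    {"dp":[0,0,0],"delta_rot":[0,0,0],"grip":-0.7},
  ],
)

```text
time: 6.08
tcp_pos: [405.1, 156.0, 388.6]
orientation: [0.185, 0.983, -0.003, -0.001]
ft_force: [-4.4, -10.1, 23.5]
opening: 12.5
finger_force: 16.9
```

>>> carry_out(
  deltas=[
    {"dp":[0,0,0.025],"delta_rot":[0,0,0],"grip":-0.7},
    {"dp":[0,0,0],"delta_rot":[0,0,0],"grip":-0.7},
    {"dp":[0,0,0],"delta_rot":[0,0,0],"grip":-0.7},
  ],
)

```text
time: 6.33
tcp_pos: [405.1, 155.9, 388.5]
orientation: [0.185, 0.983, -0.003, -0.001]
ft_force: [-6.6, -10.5, 34.8]
opening: 12.7
finger_force: 22.3
```

The tip sits solidly on the peg, so the closed finger must have slipped inboard of the catch, and the catch popped up in front of it. New plan:
1. Lift the tips above the catch.
2. Draw the board up against the catch.
3. Press the pad with the finger farther out.
4. Close so that the inner finger pushes the board along.

>>> carry_out(
  deltas=[
    {"dp":[0,-0.05,-0.045],"delta_rot":[0,0,0],"grip":-0.5},
    {"dp":[0,-0.03,0],"delta_rot":[0,0,0],"grip":-0.5},
    {"dp":[0,0,-0.1],"delta_rot":[0,0,0],"grip":-0.5},
    {"dp":[0,0,-0.2],"delta_rot":[0,0,0],"grip":-0.5},
    {"dp":[0,0,0],"delta_rot":[0,0,0],"grip":-0.8},
    {"dp":[0,0,0],"delta_rot":[0,0,0],"grip":-1},
    {"dp":[0,0,0],"delta_rot":[0,0,0],"grip":-1},
    {"dp":[0,0,0],"delta_rot":[0,0,0],"grip":-1},
  ],
  newtons=20,
)

```text
time: 7.0
tcp_pos: [404.6, 156.1, 400.5]
orientation: [0.183, 0.983, -0.001, -0.0]
ft_force: [-1.8, -2.5, 7.0]
opening: 6.8
finger_force: 23.7
```

>>> carry_out(
  deltas=[
    {"dp":[0,0.05,0],"delta_rot":[0,0,0],"grip":-1},
    {"dp":[0,0.05,0],"delta_rot":[0,0,0],"grip":-1},
    {"dp":[0,0,0],"delta_rot":[0,0,0],"grip":-1},
  ],
)

```text
time: 7.25
tcp_pos: [405.9, 159.3, 400.4]
orientation: [0.183, 0.983, -0.001, -0.001]
ft_force: [-1.2, -4.3, 9.2]
opening: 7.2
finger_force: 23.9
```

>>> carry_out(
  deltas=[
    {"dp":[0,0.05,0],"delta_rot":[0,0,0],"grip":-1},
    {"dp":[0,0.05,0],"delta_rot":[0,0,0],"grip":-1},
    {"dp":[0,0,0],"delta_rot":[0,0,0],"grip":-1},
  ],
)

```text
time: 7.5
tcp_pos: [407.3, 163.0, 400.4]
orientation: [0.183, 0.983, -0.001, -0.001]
ft_force: [-1.2, -4.3, 9.1]
opening: 7.0
finger_force: 23.9
```

>>> carry_out(
  deltas=[
    {"dp":[0,0.05,0],"delta_rot":[0,0,0],"grip":-1},
    {"dp":[0,0.05,0],"delta_rot":[0,0,0],"grip":-1},
    {"dp":[0,0,0],"delta_rot":[0,0,0],"grip":-1},
  ],
)

```text
time: 7.75
tcp_pos: [408.2, 164.7, 400.4]
orientation: [0.184, 0.983, -0.003, -0.002]
ft_force: [-3.6, -10.9, 15.3]
opening: 7.4
finger_force: 24.6
```

```bash
python3 - <<'E'
from h import *
o=r.get_obs();c,s=np.cos(STAND[2]),np.sin(STAND[2]);d=o["tcp_pos"][:2]-STAND[:2];print(o["tcp_pos"],o["ft_force"],"stand xy",d@[c,s],d@[-s,c])
E
```

```text
[408.18347145 164.69928439 400.37513349] [ -3.5860339  -10.89112342  15.28971341] stand xy -15.417897103369418 -0.46913219251464644
```

The board is now against the catch, and the tool reading here calibrates the peg axis about 3 mm further out. Next I'll open to 20 mm, press down and check.

>>> carry_out(
  deltas=[
    {"dp":[0,0,0],"delta_rot":[0,0,0],"grip":-0.53},
    {"dp":[0,0,0],"delta_rot":[0,0,0],"grip":-0.53},
    {"dp":[0,0,0],"delta_rot":[0,0,0],"grip":-0.53},
    {"dp":[0,0,0],"delta_rot":[0,0,0],"grip":-0.53},
  ],
)

```text
time: 8.08
tcp_pos: [409.0, 168.2, 400.1]
orientation: [0.183, 0.983, 0.0, -0.0]
ft_force: [0.7, -0.4, 0.5]
opening: 19.8
finger_force: 0.0
```

>>> carry_out(
  deltas=[
    {"dp":[0,0,0.1],"delta_rot":[0,0,0],"grip":-0.53},
    {"dp":[0,0,0.1],"delta_rot":[0,0,0],"grip":-0.53},
    {"dp":[0,0,0],"delta_rot":[0,0,0],"grip":-0.53},
    {"dp":[0,0,0],"delta_rot":[0,0,0],"grip":-0.53},
  ],
)

```text
time: 8.42
tcp_pos: [409.3, 168.1, 392.4]
orientation: [0.183, 0.983, 0.0, 0.0]
ft_force: [-0.2, 1.5, 4.9]
opening: 20.0
finger_force: 2.1
```

>>> carry_out(
  deltas=[
    {"dp":[0,0,0.06],"delta_rot":[0,0,0],"grip":-0.53},
    {"dp":[0,0,0.055],"delta_rot":[0,0,0],"grip":-0.53},
    {"dp":[0,0,0],"delta_rot":[0,0,0],"grip":-0.53},
    {"dp":[0,0,0],"delta_rot":[0,0,0],"grip":-0.53},
  ],
)

```text
time: 8.75
tcp_pos: [409.3, 168.0, 388.6]
orientation: [0.183, 0.983, 0.001, 0.0]
ft_force: [-1.4, 0.9, 10.4]
opening: 20.1
finger_force: 5.2
```

>>> carry_out(
  deltas=[
    {"dp":[0,0,0],"delta_rot":[0,0,0],"grip":-0.65},
    {"dp":[0,0,0],"delta_rot":[0,0,0],"grip":-0.8},
    {"dp":[0,0,0],"delta_rot":[0,0,0],"grip":-1},
    {"dp":[0,0,0],"delta_rot":[0,0,0],"grip":-1},
    {"dp":[0,0,0],"delta_rot":[0,0,0],"grip":-1},
  ],
  newtons=40,
)

```text
time: 9.17
tcp_pos: [409.8, 168.3, 388.8]
orientation: [0.183, 0.983, 0.001, 0.001]
ft_force: [-0.8, 2.0, 10.4]
opening: 7.0
finger_force: 46.6
```

>>> carry_out(
  deltas=[
    {"dp":[0,0.05,0],"delta_rot":[0,0,0],"grip":-1},
    {"dp":[0,0.05,0],"delta_rot":[0,0,0],"grip":-1},
    {"dp":[0,0.05,0],"delta_rot":[0,0,0],"grip":-1},
    {"dp":[0,0,0],"delta_rot":[0,0,0],"grip":-1},
  ],
)

```text
time: 9.5
tcp_pos: [410.9, 169.9, 388.8]
orientation: [0.185, 0.983, -0.003, -0.001]
ft_force: [-5.1, -10.4, 20.9]
opening: 7.2
finger_force: 52.8
```

>>> carry_out(
  deltas=[
    {"dp":[0,0,-0.03],"delta_rot":[0,0,0],"grip":-1},
    {"dp":[0,0,0],"delta_rot":[0,0,0],"grip":-1},
    {"dp":[0,0,0],"delta_rot":[0,0,0],"grip":-1},
  ],
)

```text
time: 9.75
tcp_pos: [411.1, 172.0, 389.0]
orientation: [0.184, 0.983, -0.001, -0.0]
ft_force: [-0.4, -2.8, 4.2]
opening: 7.0
finger_force: 43.5
```

>>> carry_out(
  deltas=[
    {"dp":[0,0.05,0],"delta_rot":[0,0,0],"grip":-1},
    {"dp":[0,0.05,0],"delta_rot":[0,0,0],"grip":-1},
    {"dp":[0,0,0],"delta_rot":[0,0,0],"grip":-1},
  ],
)

```text
time: 10.0
tcp_pos: [412.7, 177.2, 388.9]
orientation: [0.183, 0.983, -0.0, -0.0]
ft_force: [-0.9, -3.0, 4.7]
opening: 6.6
finger_force: 41.9
```

It was only friction. The board now slides over the catch, so I'll draw it off.

>>> carry_out(
  deltas=[
    {"dp":[0,0.1,0],"delta_rot":[0,0,0],"grip":-1},
    {"dp":[0,0.1,0],"delta_rot":[0,0,0],"grip":-1},
    {"dp":[0,0.1,0],"delta_rot":[0,0,0],"grip":-1},
    {"dp":[0,0.1,0],"delta_rot":[0,0,0],"grip":-1},
    {"dp":[0,0,0],"delta_rot":[0,0,0],"grip":-1},
  ],
)

```text
time: 10.42
tcp_pos: [418.9, 193.1, 389.1]
orientation: [0.183, 0.983, 0.001, 0.0]
ft_force: [0.8, 1.0, 2.9]
opening: 7.0
finger_force: 43.0
```

>>> carry_out(
  deltas=[
    {"dp":[0,0.15,-0.01],"delta_rot":[0,0,0],"grip":-1},
    {"dp":[0,0.15,-0.01],"delta_rot":[0,0,0],"grip":-1},
    {"dp":[0,0.15,-0.01],"delta_rot":[0,0,0],"grip":-1},
    {"dp":[0,0.15,-0.01],"delta_rot":[0,0,0],"grip":-1},
    {"dp":[0,0.15,-0.01],"delta_rot":[0,0,0],"grip":-1},
    {"dp":[0,0.15,-0.01],"delta_rot":[0,0,0],"grip":-1},
    {"dp":[0,0.15,0],"delta_rot":[0,0,0],"grip":-1},
    {"dp":[0,0.15,0],"delta_rot":[0,0,0],"grip":-1},
    {"dp":[0,0,0],"delta_rot":[0,0,0],"grip":-1},
    {"dp":[0,0,0],"delta_rot":[0,0,0],"grip":-1},
  ],
)

```text
time: 11.25
tcp_pos: [435.8, 237.0, 391.3]
orientation: [0.183, 0.983, -0.0, -0.0]
ft_force: [0.3, 0.3, -0.0]
opening: 7.1
finger_force: 40.2
```

```bash
python3 look.py pics/d.png;python3 - <<'E'
from h import *
o=r.get_obs();c,s=np.cos(STAND[2]),np.sin(STAND[2]);d=o["tcp_pos"][:2]-STAND[:2];print(o["tcp_pos"],o["ft_force"],"stand xy",d@[c,s],d@[-s,c])
E
```

```text
[435.68249792 236.38410619 391.32947172] [-0.20005679 -0.51860579 -1.21252426] stand xy -92.1959341579499 -0.6768797432001893
```

View pics/d.png

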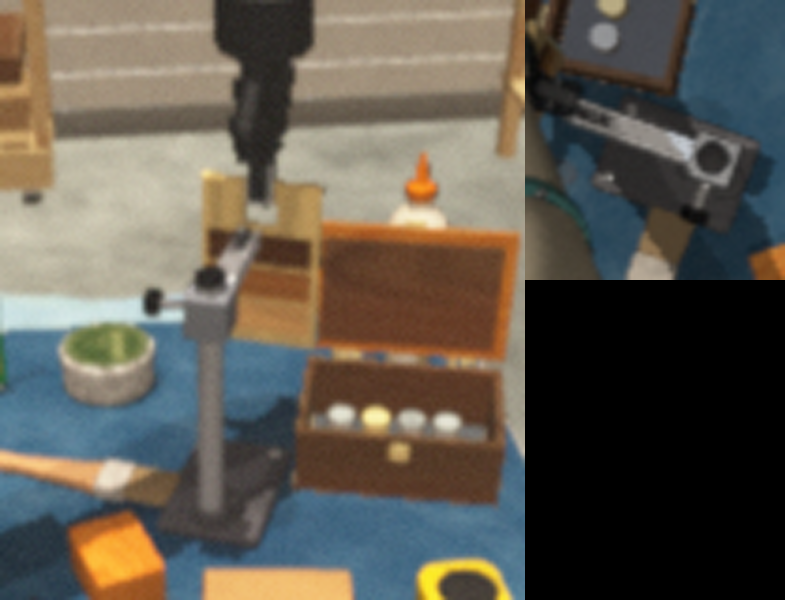

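The board is off the peg, held at about (260,260) in the crop with its hole at the top. I'll lift it clear and turn it.

>>> carry_out(
  deltas=[
    {"dp":[0,0,-0.5],"delta_rot":[0,0,0],"grip":-1},
    {"dp":[0,0,-0.5],"delta_rot":[0,0,0],"grip":-1},
    {"dp":[0,0,-0.5],"delta_rot":[0,0,0],"grip":-1},
    {"dp":[0,0,-0.5],"delta_rot":[0,0,0],"grip":-1},
    {"dp":[0,0,-0.5],"delta_rot":[0,0,0],"grip":-1},
    {"dp":[0,0,-0.5],"delta_rot":[0,0,0],"grip":-1},
    {"dp":[0,0,-0.5],"delta_rot":[0,0,0.9],"grip":-1},
    {"dp":[0,0,-0.5],"delta_rot":[0,0,0.9],"grip":-1},
    {"dp":[0,0,-0.5],"delta_rot":[0,0,0.9],"grip":-1},
    {"dp":[0,0,-0.4],"delta_rot":[0,0,0.9],"grip":-1},
    {"dp":[0,0,0],"delta_rot":[0,0,0.9],"grip":-1},
    {"dp":[0,0,0],"delta_rot":[0,0,0.9],"grip":-1},
    {"dp":[0,0,0],"delta_rot":[0,0,0.9],"grip":-1},
    {"dp":[0,0,0],"delta_rot":[0,0,0.9],"grip":-1},
    {"dp":[0,0,0],"delta_rot":[0,0,0.9],"grip":-1},
    {"dp":[0,0,0],"delta_rot":[0,0,0.9],"grip":-1},
    {"dp":[0,0,0],"delta_rot":[0,0,0.9],"grip":-1},
    {"dp":[0,0,0],"delta_rot":[0,0,0.9],"grip":-1},
    {"dp":[0,0,0],"delta_rot":[0,0,0.9],"grip":-1},
    {"dp":[0,0,0],"delta_rot":[0,0,0.9],"grip":-1},
  ],
)

```text
time: 13.02
tcp_pos: [435.6, 236.1, 587.3]
orientation: [0.637, 0.771, -0.0, -0.0]
ft_force: [-0.6, -0.2, 0.2]
opening: 6.8
finger_force: 40.2
```

```bash
python3 - <<'E'
from h import *
c=place(RACK,[[10,0,585]])[0];print(c);plan(c,RACK[2])
E
```

```text
[ 407.26832558 -251.12513643  585.        ]
pos [435.6 236.1 587.3] F [-0.6 -0.2  0.2] t 13.02 open 6.8
rot units [-0.01  0.    3.87] shift units (target axes) [-12.179   0.752   0.058]
```

>>> carry_out(
  deltas=[
    {"dp":[0,0,0],"delta_rot":[0,0,0.97],"grip":-1},
    {"dp":[0,0,0],"delta_rot":[0,0,0.97],"grip":-1},
    {"dp":[0,0,0],"delta_rot":[0,0,0.97],"grip":-1},
    {"dp":[0,0,0],"delta_rot":[0,0,0.96],"grip":-1},
    {"dp":[-0.4,0.05,0],"delta_rot":[0,0,0],"grip":-1},
    {"dp":[-0.7,0.05,0],"delta_rot":[0,0,0],"grip":-1},
    {"dp":[-0.85,0.05,0],"delta_rot":[0,0,0],"grip":-1},
    {"dp":[-0.85,0.05,0],"delta_rot":[0,0,0],"grip":-1},
    {"dp":[-0.85,0.05,0],"delta_rot":[0,0,0],"grip":-1},
    {"dp":[-0.85,0.05,0],"delta_rot":[0,0,0],"grip":-1},
    {"dp":[-0.85,0.05,0],"delta_rot":[0,0,0],"grip":-1},
    {"dp":[-0.85,0.05,0],"delta_rot":[0,0,0],"grip":-1},
    {"dp":[-0.85,0.05,0],"delta_rot":[0,0,0],"grip":-1},
    {"dp":[-0.85,0.05,0],"delta_rot":[0,0,0],"grip":-1},
    {"dp":[-0.85,0.05,0],"delta_rot":[0,0,0],"grip":-1},
    {"dp":[-0.85,0.05,0],"delta_rot":[0,0,0],"grip":-1},
    {"dp":[-0.85,0.05,0],"delta_rot":[0,0,0],"grip":-1},
    {"dp":[-0.85,0.05,0],"delta_rot":[0,0,0],"grip":-1},
    {"dp":[-0.7,0.03,0],"delta_rot":[0,0,0],"grip":-1},
    {"dp":[-0.18,0.02,0],"delta_rot":[0,0,0],"grip":-1},
  ],
)

```text
time: 14.68
tcp_pos: [407.1, -255.4, 587.7]
orientation: [0.749, 0.662, -0.001, 0.001]
ft_force: [0.8, -0.5, 0.3]
opening: 6.5
finger_force: 40.2
```

```bash
python3 - <<'E'
from h import *
c=place(RACK,[[10,0,450]])[0];plan(c,RACK[2])
E
```

```text
pos [ 407.1 -255.4  587.7] F [ 0.8 -0.5  0.3] t 14.68 open 6.5
rot units [-0.    0.04 -0.05] shift units (target axes) [ 0.105 -0.009  3.442]
```

>>> carry_out(
  deltas=[
    {"dp":[0.1,0,0.5],"delta_rot":[0,0,-0.05],"grip":-1},
    {"dp":[0,0,0.6],"delta_rot":[0,0,0],"grip":-1},
    {"dp":[0,0,0.6],"delta_rot":[0,0,0],"grip":-1},
    {"dp":[0,0,0.6],"delta_rot":[0,0,0],"grip":-1},
    {"dp":[0,0,0.6],"delta_rot":[0,0,0],"grip":-1},
    {"dp":[0,0,0.54],"delta_rot":[0,0,0],"grip":-1},
    {"dp":[0,0,0],"delta_rot":[0,0,0],"grip":-1},
    {"dp":[0,0,0],"delta_rot":[0,0,0],"grip":-1},
    {"dp":[0,0,0],"delta_rot":[0,0,0],"grip":-1},
  ],
)

```text
time: 15.43
tcp_pos: [410.0, -247.0, 450.9]
orientation: [0.746, 0.666, 0.0, 0.001]
ft_force: [0.1, 0.1, -0.4]
opening: 7.2
finger_force: 40.2
```

```bash
python3 - <<'E'
from h import *
import cv2
c=place(RACK,[[10,0,450]])[0];plan(c,RACK[2])
S=cam("side")
im=cv2.cvtColor(S["image"],4);x0,y0=290,190
k=5;a=cv2.resize(im[y0:y0+120,x0:x0+120],(600,600),interpolation=2)
cv2.imwrite("pics/e.png",a)
q=lambda L:(((proj(S,place(RACK,L))-[x0,y0]+.4)*k).round(0).tolist())
z=144
print("board bottom near edge x6,14,far",q([[6,-50,z],[14,-50,z],[6,50,z],[14,50,z]]))
print("top",q([[6,-50,z+150],[14,-50,z+150]]))
print("dowels near",q([[0,-40,75],[20,-40,75]]),"far",q([[0,40,75],[20,40,75]]))
E
```

```text
pos [ 410.  -247.   450.9] F [ 0.1  0.1 -0.4] t 15.43 open 7.2
rot units [0.02 0.01 0.1 ] shift units (target axes) [-0.11  -0.056  0.023]
board bottom near edge x6,14,far [[330.0, 567.0], [350.0, 567.0], [318.0, 380.0], [337.0, 380.0]]
top [[349.0, 282.0], [372.0, 282.0]]
dowels near [[307.0, 654.0], [355.0, 655.0]] far [[300.0, 504.0], [344.0, 505.0]]
```

View pics/e.png

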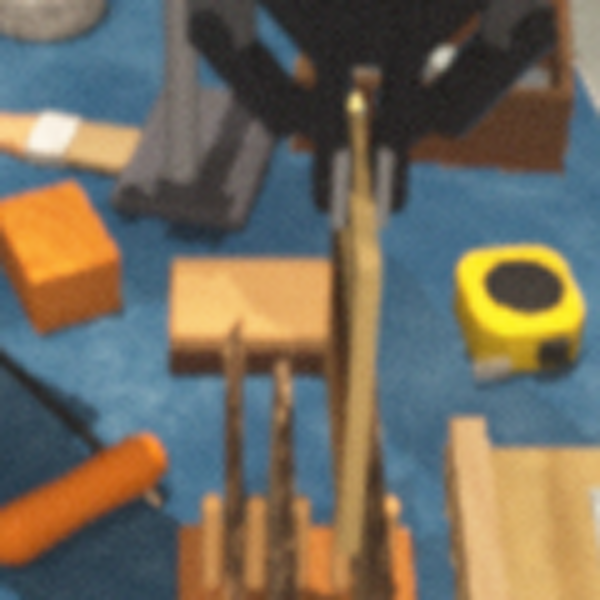

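The board hangs upright with its near edge at about (350,560) bottom and (370,260) top. The slot gap is at about (320,560), between slat b and slat c. The hand is about 2 mm too far along rack +x, so I'll correct that and measure the edge numerically.

>>> carry_out(
  deltas=[
    {"dp":[-0.11,-0.056,0],"delta_rot":[0,0,0.1],"grip":-1},
    {"dp":[0,0,0],"delta_rot":[0,0,0],"grip":-1},
    {"dp":[0,0,0],"delta_rot":[0,0,0],"grip":-1},
    {"dp":[0,0,0],"delta_rot":[0,0,0],"grip":-1},
  ],
)

```text
time: 15.82
tcp_pos: [407.0, -251.0, 450.3]
orientation: [0.748, 0.663, 0.0, 0.0]
ft_force: [-0.2, -0.2, -0.8]
opening: 7.7
finger_force: 40.2
```

```bash
python3 - <<'E'
from h import *
c=place(RACK,[[10,0,450]])[0]
ims=[]
for _ in range(6): S=cam("side");ims.append(S["image"].astype(float))
plan(c,RACK[2]);I=np.mean(ims,0)
for z in(155,190,230,260):
    e=proj(S,place(RACK,[[6,-50,z],[14,-50,z]]));v=int(round(e[0,1]))
    print(z,"row",v,"pred edges",e[:,0].round(2));print([(u,*I[v,u].astype(int)) for u in range(353,370)])
E
```

```text
pos [ 407.1 -250.8  449.8] F [ 1.   0.2 -0.8] t 16.12 open 7.3
rot units [-0. -0.  0.] shift units (target axes) [-0.008  0.005 -0.005]
155 row 299 pred edges [355.76 359.91]
[(353, np.int64(224), np.int64(136), np.int64(63)), (354, np.int64(219), np.int64(134), np.int64(63)), (355, np.int64(203), np.int64(129), np.int64(65)), (356, np.int64(176), np.int64(129), np.int64(75)), (357, np.int64(175), np.int64(138), np.int64(83)), (358, np.int64(178), np.int64(143), np.int64(86)), (359, np.int64(174), np.int64(138), np.int64(86)), (360, np.int64(151), np.int64(118), np.int64(74)), (361, np.int64(112), np.int64(86), np.int64(57)), (362, np.int64(93), np.int64(70), np.int64(46)), (363, np.int64(86), np.int64(64), np.int64(44)), (364, np.int64(77), np.int64(57), np.int64(39)), (365, np.int64(79), np.int64(58), np.int64(41)), (366, np.int64(97), np.int64(69), np.int64(46)), (367, np.int64(127), np.int64(88), np.int64(54)), (368, np.int64(180), np.int64(120), np.int64(66)), (369, np.int64(216), np.int64(138), np.int64(69))]
190 row 287 pred edges [356.57 360.85]
[(353, np.int64(81), np.int64(
[... 1930 characters left out ...]
.int64(84), np.int64(56), np.int64(34)), (357, np.int64(80), np.int64(56), np.int64(36)), (358, np.int64(124), np.int64(95), np.int64(58)), (359, np.int64(175), np.int64(140), np.int64(85)), (360, np.int64(191), np.int64(154), np.int64(93)), (361, np.int64(193), np.int64(156), np.int64(93)), (362, np.int64(191), np.int64(153), np.int64(93)), (363, np.int64(175), np.int64(137), np.int64(87)), (364, np.int64(148), np.int64(121), np.int64(97)), (365, np.int64(99), np.int64(108), np.int64(116)), (366, np.int64(78), np.int64(109), np.int64(128)), (367, np.int64(79), np.int64(111), np.int64(132)), (368, np.int64(80), np.int64(111), np.int64(132)), (369, np.int64(80), np.int64(112), np.int64(133))]
```

Predicted and measured edges agree within about 0.3 px (0.5 mm). I'll insert it.

>>> carry_out(
  deltas=[
    {"dp":[0,0,0.3],"delta_rot":[0,0,0],"grip":-1},
    {"dp":[0,0,0.4],"delta_rot":[0,0,0],"grip":-1},
    {"dp":[0,0,0.4],"delta_rot":[0,0,0],"grip":-1},
    {"dp":[0,0,0.4],"delta_rot":[0,0,0],"grip":-1},
    {"dp":[0,0,0.05],"delta_rot":[0,0,0],"grip":-1},
    {"dp":[0,0,0],"delta_rot":[0,0,0],"grip":-1},
    {"dp":[0,0,0],"delta_rot":[0,0,0],"grip":-1},
    {"dp":[0,0,0],"delta_rot":[0,0,0],"grip":-1},
  ],
)

```text
time: 16.78
tcp_pos: [407.4, -251.2, 388.7]
orientation: [0.748, 0.663, 0.0, 0.001]
ft_force: [-0.9, 0.1, -1.1]
opening: 7.1
finger_force: 40.2
```

```bash
python3 - <<'E'
from h import *
c=place(RACK,[[10,0,324]])[0];plan(c,RACK[2])
E
```

```text
pos [ 407.4 -251.2  388.7] F [-0.9  0.1 -1.1] t 16.78 open 7.1
rot units [ 0.02  0.01 -0.  ] shift units (target axes) [ 0.002 -0.003  1.617]
```

>>> carry_out(
  deltas=[
    {"dp":[0,0,0.1],"delta_rot":[0,0,0],"grip":-1},
    {"dp":[0,0,0.1],"delta_rot":[0,0,0],"grip":-1},
    {"dp":[0,0,0.1],"delta_rot":[0,0,0],"grip":-1},
    {"dp":[0,0,0.1],"delta_rot":[0,0,0],"grip":-1},
    {"dp":[0,0,0],"delta_rot":[0,0,0],"grip":-1},
  ],
)

```text
time: 17.2
tcp_pos: [406.8, -250.6, 371.0]
orientation: [0.748, 0.664, -0.0, -0.001]
ft_force: [-0.5, -0.6, -1.2]
opening: 6.7
finger_force: 40.2
```

>>> carry_out(
  deltas=[
    {"dp":[0,0,0.1],"delta_rot":[0,0,0],"grip":-1},
    {"dp":[0,0,0.1],"delta_rot":[0,0,0],"grip":-1},
    {"dp":[0,0,0.1],"delta_rot":[0,0,0],"grip":-1},
    {"dp":[0,0,0],"delta_rot":[0,0,0],"grip":-1},
    {"dp":[0,0,0],"delta_rot":[0,0,0],"grip":-1},
  ],
)

```text
time: 17.62
tcp_pos: [407.0, -250.8, 359.5]
orientation: [0.748, 0.663, -0.0, -0.0]
ft_force: [-0.9, -0.9, -0.8]
opening: 6.9
finger_force: 40.2
```

>>> carry_out(
  deltas=[
    {"dp":[0,0,0.15],"delta_rot":[0,0,0],"grip":-1},
    {"dp":[0,0,0.15],"delta_rot":[0,0,0],"grip":-1},
    {"dp":[0,0,0.15],"delta_rot":[0,0,0],"grip":-1},
    {"dp":[0,0,0.15],"delta_rot":[0,0,0],"grip":-1},
    {"dp":[0,0,0.15],"delta_rot":[0,0,0],"grip":-1},
    {"dp":[0,0,0],"delta_rot":[0,0,0],"grip":-1},
    {"dp":[0,0,0],"delta_rot":[0,0,0],"grip":-1},
  ],
)

```text
time: 18.2
tcp_pos: [406.9, -250.9, 329.3]
orientation: [0.748, 0.663, -0.0, -0.0]
ft_force: [-0.3, 0.4, -1.4]
opening: 7.1
finger_force: 40.2
```

>>> carry_out(
  deltas=[
    {"dp":[0,0,0.05],"delta_rot":[0,0,0],"grip":-1},
    {"dp":[0,0,0.05],"delta_rot":[0,0,0],"grip":-1},
    {"dp":[0,0,0.03],"delta_rot":[0,0,0],"grip":-1},
    {"dp":[0,0,0],"delta_rot":[0,0,0],"grip":-1},
    {"dp":[0,0,0],"delta_rot":[0,0,0],"grip":-1},
  ],
)

```text
time: 18.62
tcp_pos: [407.0, -250.8, 324.6]
orientation: [0.748, 0.664, 0.0, 0.0]
ft_force: [-0.1, 0.1, -0.4]
opening: 7.1
finger_force: 40.2
```

>>> carry_out(
  deltas=[
    {"dp":[0,0,0.03],"delta_rot":[0,0,0],"grip":-1},
    {"dp":[0,0,0],"delta_rot":[0,0,0],"grip":-1},
    {"dp":[0,0,0.02],"delta_rot":[0,0,0],"grip":-1},
    {"dp":[0,0,0],"delta_rot":[0,0,0],"grip":-1},
    {"dp":[0,0,0],"delta_rot":[0,0,0],"grip":-1},
  ],
)

```text
time: 19.03
tcp_pos: [407.3, -250.9, 323.4]
orientation: [0.748, 0.664, 0.001, 0.0]
ft_force: [-0.1, 1.2, 6.7]
opening: 7.1
finger_force: 41.4
```

Contact at the expected height (323.4 mm), so the board is home. I'll release and retreat.

>>> carry_out(
  deltas=[
    {"dp":[0,0,-0.02],"delta_rot":[0,0,0],"grip":-0.8},
    {"dp":[0,0,0],"delta_rot":[0,0,0],"grip":-0.6},
    {"dp":[0,0,0],"delta_rot":[0,0,0],"grip":-0.4},
    {"dp":[0,0,0],"delta_rot":[0,0,0],"grip":-0.3},
    {"dp":[0,0,0],"delta_rot":[0,0,0],"grip":-0.3},
    {"dp":[0,0,-0.1],"delta_rot":[0,0,0],"grip":-0.3},
    {"dp":[0,0,-0.2],"delta_rot":[0,0,0],"grip":-0.3},
    {"dp":[0,0,-0.4],"delta_rot":[0,0,0],"grip":-0.3},
    {"dp":[0,0,-0.6],"delta_rot":[0,0,0],"grip":-0.3},
    {"dp":[0,0,-0.6],"delta_rot":[0,0,0],"grip":-0.3},
    {"dp":[0,0,-0.6],"delta_rot":[0,0,0],"grip":-0.3},
    {"dp":[0,0,0],"delta_rot":[0,0,0],"grip":-0.3},
    {"dp":[0,0,0],"delta_rot":[0,0,0],"grip":-0.3},
    {"dp":[0,0,0],"delta_rot":[0,0,0],"grip":-0.3},
  ],
)

```text
time: 20.2
tcp_pos: [406.9, -250.5, 423.4]
orientation: [0.748, 0.664, 0.0, -0.0]
ft_force: [-0.3, 0.4, -0.1]
opening: 30.1
finger_force: 0.0
```

```bash
python3 - <<'E'
from h import *
import cv2
S=cam("side");x0,y0=290,130
cv2.imwrite("pics/f.png",cv2.resize(cv2.cvtColor(S["image"],4)[y0:y0+240,x0:x0+150],(375,600),interpolation=2))
k=2.5
q=lambda L:(((proj(S,place(RACK,L))-[x0,y0]+.3)*k).round(0).tolist())
print("top near 6,14; far",q([[6,-50,168],[14,-50,168],[6,50,168],[14,50,168]]),"bottom near",q([[10,-50,18]]))
E
```

```text
top near 6,14; far [[166.0, 413.0], [176.0, 413.0], [160.0, 320.0], [169.0, 320.0]] bottom near [[163.0, 528.0]]
```

View pics/f.png

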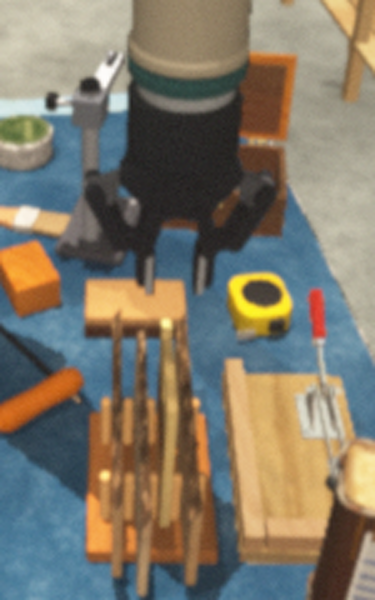

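The board stands in the empty slot. Its top near corner is at about (171,412) and its bottom at (165,525), matching the prediction of (171,413) and (163,528). The slats, the block and the tape are undisturbed, and the gripper is clear.

```bash
python3 -c "
from plant import workorder
print(workorder.close_job())"
```

```text
the job is handed in; nothing more can be done
None
```

The board is off the peg and stands upright, fully home in the rack's empty slot, with the gripper clear and the slats, sanding block and tape measure where they were; I handed the job in at about 20 s, but no verdict came back.

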